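# Show the docked drive to the inspection camera

### The arm

A 6-joint arm with a two-finger parallel gripper is mounted at the origin on the work surface. World frame = base frame: x ahead of the robot, y to its left, z up, the work surface at z = 0. Lengths are in m, angles in rad, forces in N, time in s.
With the tool pointing down it reaches from about 0.3 to 0.875 m from the base axis. Payload 6.4 kg.
Tool frame: the origin (TCP) lies midway between the tips of the shut fingers; the grasp point (between the pads) lies ctrl.grip_point_offset behind it (ctrl.grip_point_offset is the distance from the TCP to the grasp point, in m); z points along the fingers, y is the direction in which the jaws open and shut (so a half turn about z gives the same grasp; the last joint's range is limited). The gripper opens to 85 mm and grips with 20 to 120 N. Pads are 22 mm wide; open, the fingers measure 114 mm over their backs; the gripper's body (76 mm by 85 mm) begins 54 mm behind the grasp point. The pads swing forward as they close: fully open they stand 13 mm farther back than shut.
Start: joints at [-1.436, 0.181, 1.607, -0, 1.354, -0.206], TCP at [0.192, -0.542, 0.199] pointing down, gripper open.
Joint ranges: [-2.99, 2.99], [-0.89, 2.07], [0.3, 2.58], [-1.14, 4.28], [0, 2.63], [-3.12, 3.12]. Speed limits (rad/s): [2.57, 2.57, 3.01, 3.14, 3.14, 3.14].

### API

Orientations are given as a unit quaternion [w, x, y, z].
In Python, from bench import ctrl, viewer gives the robot as it stands.
- The arm moves only by the shell command python3 -m handwheel 'ROWS' [OPENING]. ROWS is JSON, a list of rows, each an object with "travel": the shift along the tool's x, y, z as a fraction of full scale, a list of three; "dr": the turn, a rotation vector about the tool's x, y, z as a fraction of full scale, a list of three. A call has 1 to 20 rows; each row shifts and turns the pose as measured when the row begins, along the tool's axes as they then stand; what a row does not reach is not made up. Full scale, the value 1, is 150 mm for a shift and 30 degrees for a turn. A row lasts 1/12 s, in which the tool goes at most 41.7 mm and 7.16 degrees, less where a joint would pass 70% of its speed; a pose out of reach is approached as far as the arm can. A call with a number of a shift or a turn outside -1 to 1 is refused whole. A call with a gripper value outside its range is refused whole. OPENING is the opening, from -1 (shut) to 1 (fully open), set as the call begins (- or left out, the last holds). The fingers move at their own pace and stop on an object; the grip force is fixed at half the most. Time passes only in rows, so rows that do not move let the fingers close. It gives the time, the measured TCP pose, the force and the opening at its end, in the units of the state.
- ctrl.get_obs(): the state, without advancing time (a new reading comes with each control period).
- viewer.camera(name): name is "scene" or "top" or "wrist"; returns the picture (480x640x3 uint8, red, green, blue); there is no depth.
- viewer.get_calibration(name): a dict with "camera_matrix" (3x3 intrinsics, pixels), "R" (3x3) and "t" (3): a world point X has camera coordinates R X + t. Camera axes: x right, y down, z forward; pixel columns grow to the right and rows downward; lengths in m; the calibration is good to about 2 mm. A picture is of the moment at which its call begins: read the wrist's pose just before it. get_calibration takes no time and is no camera call; for the wrist camera it gives the pose at the moment of the call.
- ctrl.hand_in(): hands the job in, once; it reports no verdict.
The state is a dict: "time_s": time; "q": joint angles; "dq": joint speeds; "joint_efforts": joint torques, N m; "eef_pos": TCP position; "eef_rot": TCP orientation; "wrist_force": force on the tool from outside, world axes, zero at the start; "torque": the same for the moment, N m; "opening": opening from 0.0 (shut) to 1.0 (fully open).
Only numpy, scipy, OpenCV 4.12 (cv2) and the standard library are available. Lean on these libraries where they do the work, as an engineer would, in place of code of your own. Each camera call takes 0.05 s, during which the arm holds its last target. There are 200 camera calls.

### The job

Turn the latch knob of the docking station clockwise until it clicks past its detent and the tongue is clear of the disk drive, then draw the drive straight up out of the dock and show it to the inspection camera: hold it in the air, upright as it stood, its labelled face square to the lens and 15 cm in front of it, with the middle of that face at the lens's height and centred on it. Finish while holding it still there: do not put it down or let it go. Leave the latch open, do not touch the camera, and leave the other things on the table where they are.

Things in the scene. Friction and masses are not known exactly. Their poses are not given: they have to be found in the camera images.
- latch (a joint): latch knob's angle in rad: 0 locked (tongue over the drive, which then cannot rise), growing clockwise seen from above to its stop at 1.2 (open). A sprung detent resists with up to about 0.15 N m; its crest is at 0.6: before it the knob springs back to 0 when let go, past it the knob snaps on to 1.2 and stays.
- latch_grip (a point): on the knob's vertical axis, 111 mm above the table, half-way up its grey grip bar: 14 mm thick (own x), 42 mm long (own y), reaching 14 mm above this point and 18 mm below it, down to a 44 mm wide disc. Own z is up; the axes turn with the knob. A steel tongue 12 mm wide, 5 mm thick, at the disc's level, reaches 58 mm from the axis along own +y; its top is 93 mm above the table.
- drive_mid (a point): centre of the disk drive standing on its long side in the dock: aluminium slab 15 mm thick (own x), 100 mm long (own y), 70 mm tall (own z, up), 0.15 to 0.25 kg; paper label on the +x face, green circuit board on the -x face. In the dock its centre is 50 mm above the table, its upper 40 mm stick out, and the label faces roughly away from the robot.
- dock: fixed black docking station, origin on the table below the slot's middle. Body 100 mm (own x) by 200 mm (y from -130 to +70), top 45 mm above the table. The slot for the drive is 18 x 103 mm, 30 mm deep, long side along own y. The latch knob stands on a 32 mm thick grey post at y = -90 mm, its tongue just above the drive's top, 85 mm above the table.
- drive: the same drive, origin at the centre of its underside, axes as for drive_mid
- label_face (a point): centre of the labelled +x face of that drive (7.5 mm from its centre), axes as for drive_mid
- lens (a point): centre of the inspection camera's front glass; the camera looks level along this point's own -x, roughly towards the robot; own z is up. Its height varies between starts (165 to 215 mm above the table). Barrel 42 mm across; grey camera body, 58 mm wide, 50 mm tall, begins 30 mm behind the glass; 20 mm column 85 mm behind the glass, rising to 282 mm.
- camera: the camera's fixed stand (it carries the camera body), origin on the table straight below the lens; round foot 110 mm across, centred 85 mm from here along own +x. Not to be touched.
- spare_drive: bystander: a like drive lying flat on the table, 70 x 100 mm and 15 mm high, origin at the centre of its underside
- tape_roll: bystander: empty-cored roll of clear tape standing on its flat side, 90 mm across, 48 mm high, origin at the centre of its underside
- jar: bystander: lidded jar, 60 mm across, 75 mm high, origin at the centre of its underside
- screwdriver: bystander: screwdriver lying on the table along its own x, origin under its middle
Things that resemble listed ones, but are neither listed nor needed, are in the scene too. What is shaped like the drive but turquoise or yellow is not meant.

How it is judged:
By the outcome, as a careful person would: the job done as asked, in the order asked, and still so for the second after the job is handed in, while the arm keeps its last pose, push and grip.
It also fails if it takes over 58 s, if anything falls off the work surface, if the arm or the gripper's body presses on something with over 40 N, if the wrist force passes 120 N, or if a joint passes its speed limit or range.

## Working session

There is one attempt and no reset: what is moved stays moved. The work goes in short steps, Python scripts to look and compute and a shell command to move; the robot and the scene stay as the last step left them, time stands still between calls to the robot, and variables do not carry over. Pictures are saved under pics/ and viewed, about 8 in all and at most 12, crops included, and the job is handed in when it is done.

```bash
ls; mkdir -p pics
python3 - <<'E'
from bench import ctrl, viewer
import cv2, numpy as np
o=ctrl.get_obs(); print(o['eef_pos'],o['eef_rot'],o['opening'],ctrl.grip_point_offset)
for n in ['scene','top']:
    c=viewer.get_calibration(n); print(n,c)
    cv2.imwrite(f'pics/{n}0.png',viewer.camera(n)[:,:,::-1])
E
```

```text
pics
[ 0.19211408 -0.5413021   0.19766903] [-8.90811831e-04  9.85521516e-01  1.69548061e-01  4.49764056e-05] 1.0004855126652201 0.0187
scene {'camera_matrix': array([[540.77861556,   0.        , 315.60489238],
       [  0.        , 540.77861556, 240.60289445],
       [  0.        ,   0.        ,   1.        ]]), 'R': array([[-0.01786768,  0.99983282,  0.00388421],
       [ 0.66879942,  0.01483948, -0.74329478],
       [-0.74322815, -0.0106832 , -0.66895275]]), 't': array([-0.02638961, -0.31653792,  1.51814973])}
top {'camera_matrix': array([[571.2681447 ,   0.        , 317.86367841],
       [  0.        , 571.2681447 , 238.30856538],
       [  0.        ,   0.        ,   1.        ]]), 'R': array([[ 0.00972251, -0.99983305,  0.01547066],
       [-0.99397853, -0.01135194, -0.1089854 ],
       [ 0.10914283, -0.0143179 , -0.99392296]]), 't': array([0.02772569, 0.62523814, 1.1160425 ])}
```

View pics/top0.png

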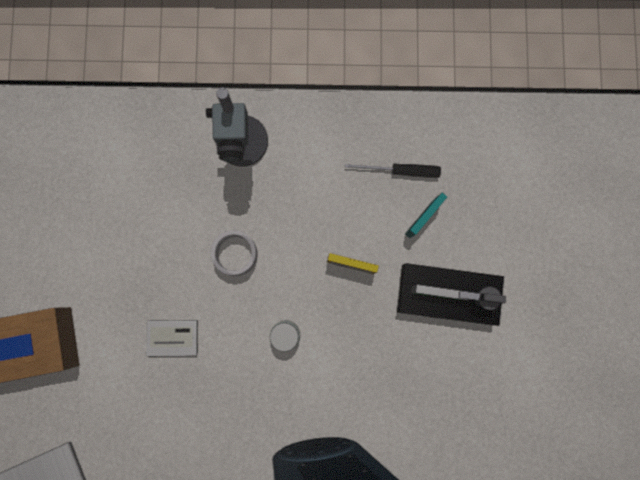

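View pics/scene0.png

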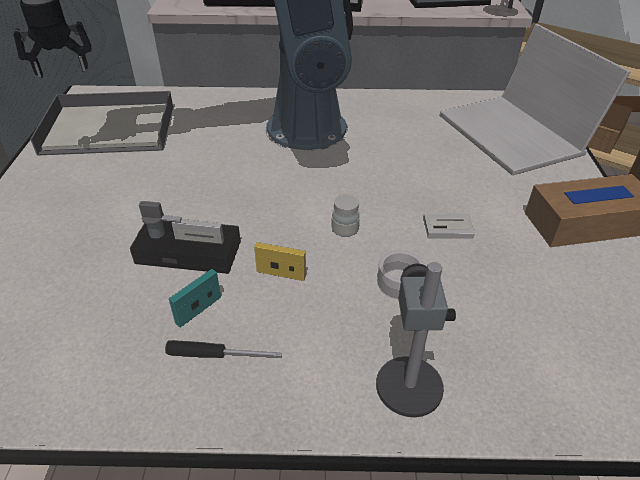

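Scene: the target drive is the aluminium slab in the black dock (top 447,293; scene 198,230), knob at top (490,298). Lookalikes: turquoise (427,215), yellow (352,263), spare lying flat (172,338). The description picks the one in the dock. Close crop to check it and measure.

Run:
```python
import cv2, numpy as np
t=cv2.imread('pics/top0.png'); s=cv2.imread('pics/scene0.png')
f=lambda im,x,y,w,h,k:cv2.resize(im[y:y+h,x:x+w],None,fx=k,fy=k,interpolation=cv2.INTER_CUBIC)
a=f(t,390,255,130,75,3.0769); b=f(t,190,80,90,80,3.75); c=f(s,120,190,130,90,3.0769); d=f(s,370,250,100,170,1.8)
o=np.zeros((600,800,3),np.uint8)
def put(i,x,y): o[y:y+i.shape[0],x:x+i.shape[1]]=i[:600-y,:800-x]
put(a,0,0); put(b,410,0); put(c,0,302); put(d,410,302)
cv2.imwrite('pics/crop0.png',o)
```

```text
(no output)
```

View pics/crop0.png

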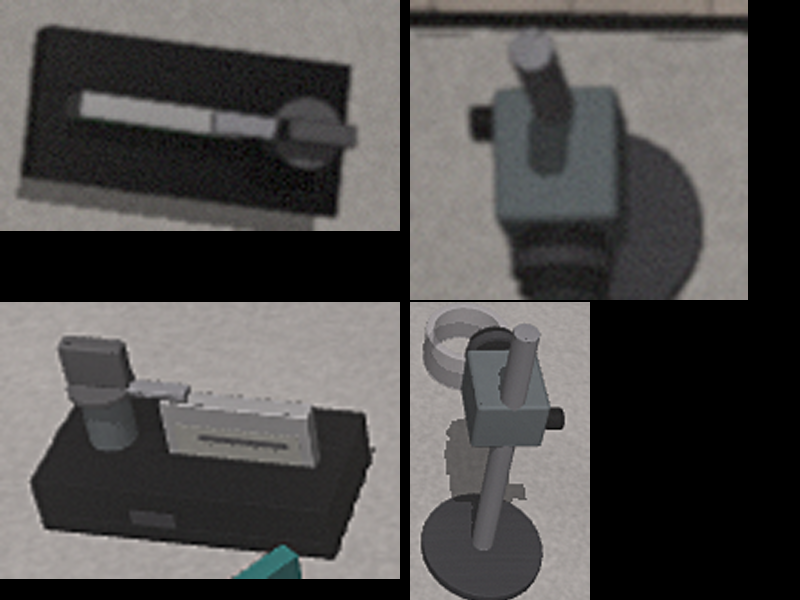

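```bash
cat > h.py <<'E'
import numpy as np
from bench import ctrl, viewer
def ray(cal,p):
    K,R,t=cal['camera_matrix'],np.array(cal['R']),np.array(cal['t'])
    return -R.T@t, R.T@np.linalg.solve(K,[p[0],p[1],1.])
def plane(cal,p,z):
    c,d=ray(cal,p); return c+d*(z-c[2])/d[2]
def tri(*obs):
    A=np.zeros((3,3));b=np.zeros(3)
    for cal,p in obs:
        c,d=ray(cal,p); d/=np.linalg.norm(d); M=np.eye(3)-np.outer(d,d); A+=M;b+=M@c
    return np.linalg.solve(A,b)
def proj(cal,X):
    x=cal['camera_matrix']@(np.array(cal['R'])@X+cal['t']); return x[:2]/x[2]
E
python3 - <<'E'
from h import *
np.set_printoptions(precision=4,suppress=True)
T=viewer.get_calibration('top');S=viewer.get_calibration('scene')
tc=lambda x,y:(390+x/3.0769,255+y/3.0769)
tb=lambda x,y:(190+(x-410)/3.75,80+y/3.75)
sc=lambda x,y:(120+x/3.0769,190+(y-302)/3.0769)
sb=lambda x,y:(370+(x-410)/1.8,250+(y-302)/1.8)
print('drive L end',plane(T,tc(80,105),.085),'R vis',plane(T,tc(212,121),.085))
print('knob',plane(T,tc(317,132),.125), plane(S,sc(97,347),.125))
print('drive far top corners scene',plane(S,sc(163,402),.085),plane(S,sc(313,411),.085))
for n,p in dict(tr=(350,66),br=(337,215)).items(): print(n,plane(T,tc(*p),.045))
print('col top',plane(T,tb(532,50),.282),plane(S,sb(527,333),.282))
print('foot',plane(S,sb(482,547),.01))
# body top corners rear-left(img top) etc.
print('bodytop', [plane(T,tb(*p),.215) for p in [(497,92),(615,92),(623,215),(498,222)]])
print('front R(top)=front left in scene?', tri((T,tb(623,215)),(S,sb(468,352))), 'rearL', tri((T,tb(615,92)),(S,sb(478,406))),tri((T,tb(497,92)),(S,sb(550,403))))
E
```

```text
drive L end [ 0.5238 -0.1533  0.085 ] R vis [ 0.5148 -0.2354  0.085 ]
knob [ 0.5083 -0.2878  0.125 ] [ 0.5135 -0.2854  0.125 ]
drive far top corners scene [ 0.5193 -0.249   0.085 ] [ 0.5261 -0.1506  0.085 ]
tr [ 0.5516 -0.336   0.045 ]
br [ 0.4562 -0.3252  0.045 ]
col top [0.8317 0.1944 0.282 ] [0.8344 0.1964 0.282 ]
foot [0.837  0.1962 0.01  ]
bodytop [array([0.8363, 0.2207, 0.215 ]), array([0.8371, 0.1662, 0.215 ]), array([0.7788, 0.1612, 0.215 ]), array([0.7747, 0.2184, 0.215 ])]
front R(top)=front left in scene? [0.7815 0.1647 0.2067] rearL [0.8399 0.1681 0.2073] [0.8382 0.223  0.2101]
```

```bash
cat >> h.py <<'E'
from scipy.spatial.transform import Rotation as Ro
np.set_printoptions(precision=4,suppress=True)
def pose():
    o=ctrl.get_obs(); q=o['eef_rot']; return np.array(o['eef_pos']),Ro.from_quat([q[1],q[2],q[3],q[0]]),o
def go(P,yaw):  # yaw (deg) of tool y, tool down; prints total shift & turn needed in units
    p,R,o=pose(); y=np.radians(yaw)
    ty=np.array([np.cos(y),np.sin(y),0]); tz=np.array([0,0,-1.]); tx=np.cross(ty,tz)
    G=Ro.from_matrix(np.c_[tx,ty,tz])
    print('t',round(o['time_s'],2),'pos',p,'turn units',(R.inv()*G).as_rotvec()/np.radians(30),'shift units now-axes',R.inv().apply(np.array(P)-p)/.15,'shift after turn',G.inv().apply(np.array(P)-p)/.15)
E
python3 - <<'E'
from h import *
c=viewer.get_calibration('wrist'); p,R,o=pose()
cc=-np.array(c['R']).T@c['t']; print('cam in tool',R.inv().apply(cc-p),'\naxes',R.inv().as_matrix()@np.array(c['R']).T, c['camera_matrix'])
go([.508,-.29,.25],-6.2)
E
```

```text
cam in tool [ 0.0843 -0.0005 -0.1749] 
axes [[-0.0002 -0.9458 -0.3247]
 [ 1.      0.0001 -0.0009]
 [ 0.0009 -0.3247  0.9458]] [[383.3281   0.     316.5259]
 [  0.     383.3281 241.6621]
 [  0.       0.       1.    ]]
t 0.1 pos [ 0.1921 -0.5414  0.1978] turn units [-0.0023 -0.0022 -2.1425] shift units now-axes [ 2.5449 -0.8762 -0.346 ] shift after turn [ 1.8935  1.9125 -0.3482]
```

```bash
python3 -m handwheel '[{"travel":[0,0,-0.03],"dr":[0,0,-0.214]},{"travel":[0,0,-0.03],"dr":[0,0,-0.214]},{"travel":[0,0,-0.03],"dr":[0,0,-0.214]},{"travel":[0,0,-0.03],"dr":[0,0,-0.214]},{"travel":[0,0,-0.03],"dr":[0,0,-0.214]},{"travel":[0,0,-0.04],"dr":[0,0,-0.214]},{"travel":[0,0,-0.04],"dr":[0,0,-0.214]},{"travel":[0,0,-0.04],"dr":[0,0,-0.214]},{"travel":[0,0,-0.04],"dr":[0,0,-0.214]},{"travel":[0,0,-0.04],"dr":[0,0,-0.214]}]' 1
python3 -m handwheel '[{"travel":[0.17,0.17,0],"dr":[0,0,0]},{"travel":[0.17,0.17,0],"dr":[0,0,0]},{"travel":[0.17,0.17,0],"dr":[0,0,0]},{"travel":[0.17,0.17,0],"dr":[0,0,0]},{"travel":[0.17,0.17,0],"dr":[0,0,0]},{"travel":[0.17,0.17,0],"dr":[0,0,0]},{"travel":[0.17,0.17,0],"dr":[0,0,0]},{"travel":[0.17,0.17,0],"dr":[0,0,0]},{"travel":[0.17,0.17,0],"dr":[0,0,0]},{"travel":[0.17,0.17,0],"dr":[0,0,0]},{"travel":[0.17,0.17,0],"dr":[0,0,0]},{"travel":[0,0,0],"dr":[0,0,0]}]'
python3 - <<'E'
from h import *
go([.508,-.29,.25],-6.2)
E
```

```text
time_s: 0.93
eef_pos: [0.1915, -0.5367, 0.2446]
eef_rot: [-0.007, 0.728, 0.686, 0.005]
wrist_force: [0.2, -0.3, -0.4]
opening: 0.999
time_s: 1.93
eef_pos: [0.4952, -0.2593, 0.2443]
eef_rot: [-0.01, 0.727, 0.686, 0.005]
wrist_force: [-0.4, 0.8, -0.7]
opening: 0.999
t 1.93 pos [ 0.4952 -0.2593  0.2443] turn units [-0.0139 -0.0398  0.095 ] shift units now-axes [-0.1986  0.0968 -0.043 ] shift after turn [-0.1944  0.1069 -0.0382]
```

```bash
python3 -m handwheel '[{"travel":[-0.1,0.05,-0.02],"dr":[-0.014,-0.04,0.095]},{"travel":[-0.1,0.05,-0.02],"dr":[0,0,0]},{"travel":[0,0,0],"dr":[0,0,0]}]'
python3 - <<'E'
from h import *
import cv2,pickle
go([.508,-.29,.25],-6.2)
c=viewer.get_calibration('wrist'); im=viewer.camera('wrist')
pickle.dump(c,open('w1.pkl','wb')); cv2.imwrite('pics/w1.png',im[:,:,::-1])
E
```

```text
time_s: 2.18
eef_pos: [0.5093, -0.2871, 0.2483]
eef_rot: [-0.001, 0.742, 0.67, -0.001]
wrist_force: [-0.2, -0.2, -0.0]
opening: 1.0
t 2.18 pos [ 0.5093 -0.2871  0.2483] turn units [-0.005  -0.0017  0.0114] shift units now-axes [-0.0204 -0.0065 -0.0115] shift after turn [-0.0204 -0.0064 -0.0115]
```

View pics/w1.png

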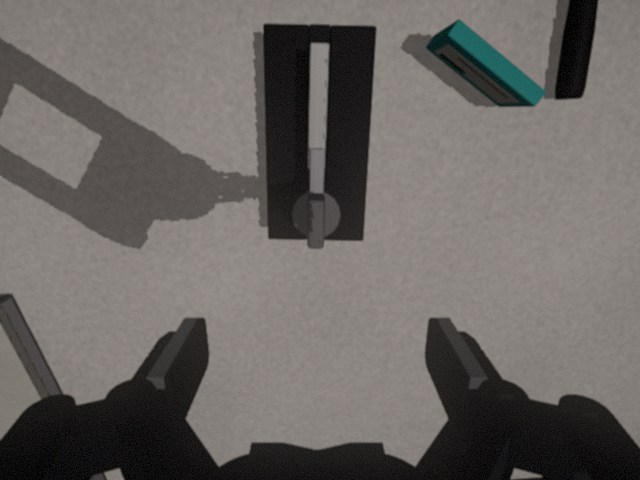

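Wrist view: drive top end at (319.5,43), tongue tip at (317.5,149), bar top from (317,195) to (316,247); aligned nearly vertical.

Run:
```python
from h import *
import pickle
c=pickle.load(open('w1.pkl','rb'))
e=plane(c,(319.5,43),.085); m=plane(c,(318,146),.085)
print('drive end',e,'mid edge',m,'yaw',np.degrees(np.arctan2(-(e-m)[0],(e-m)[1])))
k=[plane(c,p,.125) for p in [(318,196),(316.5,234),(315.8,247)]];print('bar',k, 'tongue tip',plane(c,(317.5,149),.093))
u=(e-m)/np.linalg.norm(e-m); print('drive ctr',e-.05*u,'knob from drive',e-.14*u, 'knob from tip',plane(c,(317.5,149),.093)-.058*u)
print('dock corners',[plane(c,p,.045) for p in [(264,25),(376,27),(363,240),(269,239)]])
print(np.linalg.norm(k[0]-k[2]))
```

```text
drive end [ 0.5252 -0.1529  0.085 ] mid edge [ 0.516  -0.2318  0.085 ] yaw -6.65255290529478
bar [array([ 0.5124, -0.2667,  0.125 ]), array([ 0.508 , -0.2979,  0.125 ]), array([ 0.5063, -0.3091,  0.125 ])] tongue tip [ 0.5154 -0.2335  0.093 ]
drive ctr [ 0.5194 -0.2026  0.085 ] knob from drive [ 0.509  -0.2919  0.085 ] knob from tip [ 0.5087 -0.2912  0.093 ]
dock corners [array([ 0.4792, -0.1279,  0.045 ]), array([ 0.5765, -0.1395,  0.045 ]), array([ 0.5527, -0.3348,  0.045 ]), array([ 0.4555, -0.3238,  0.045 ])]
0.042832217010659146
```

```bash
python3 -m handwheel '[{"travel":[-0.01,-0.001,0.18],"dr":[0,0,0.02]},{"travel":[-0.01,0,0.18],"dr":[0,0,0]},{"travel":[0,0,0.18],"dr":[0,0,0]},{"travel":[0,0,0.18],"dr":[0,0,0]},{"travel":[0,0,0.18],"dr":[0,0,0]},{"travel":[0,0,0.06],"dr":[0,0,0]},{"travel":[0,0,0],"dr":[0,0,0]}]'
python3 - <<'E'
from h import *
go([.509,-.290,.099],-6.6)
E
```

```text
time_s: 2.82
eef_pos: [0.5044, -0.2875, 0.099]
eef_rot: [-0.003, 0.747, 0.665, 0.0]
wrist_force: [-0.4, 0.1, 0.3]
opening: 1.002
t 2.82 pos [ 0.5044 -0.2875  0.099 ] turn units [-0.0069 -0.0068 -0.0015] shift units now-axes [-0.0131  0.0322  0.0001] shift after turn [-0.0131  0.0322  0.0002]
```

```bash
python3 -m handwheel '[{"travel":[-0.013,0.032,0],"dr":[0,0,0]},{"travel":[0,0,0],"dr":[0,0,0]}]'
python3 -m handwheel '[{"travel":[0,0,0],"dr":[0,0,0]},{"travel":[0,0,0],"dr":[0,0,0]},{"travel":[0,0,0],"dr":[0,0,0]},{"travel":[0,0,0],"dr":[0,0,0]},{"travel":[0,0,0],"dr":[0,0,0]},{"travel":[0,0,0],"dr":[0,0,0]},{"travel":[0,0,0],"dr":[0,0,0]},{"travel":[0,0,0],"dr":[0,0,0]}]' -1
python3 - <<'E'
from h import *
go([.509,-.290,.099],-6.6)
E
```

```text
time_s: 2.98
eef_pos: [0.5087, -0.29, 0.0998]
eef_rot: [-0.003, 0.747, 0.665, 0.0]
wrist_force: [-0.8, 0.5, 1.0]
opening: 1.002
time_s: 3.65
eef_pos: [0.5129, -0.2933, 0.1076]
eef_rot: [0.003, 0.747, 0.665, 0.001]
wrist_force: [-0.6, -1.0, 0.3]
opening: -0.001
t 3.65 pos [ 0.5129 -0.2933  0.1076] turn units [ 0.0115  0.0054 -0.0017] shift units now-axes [ 0.0193 -0.0286  0.0574] shift after turn [ 0.0192 -0.0283  0.0576]
```

Run:
```python
from h import *
import cv2,pickle
c=viewer.get_calibration('wrist'); im=viewer.camera('wrist')
pickle.dump(c,open('w2.pkl','wb')); cv2.imwrite('pics/w2.png',im[:,:,::-1])
cv2.imwrite('pics/s2.png',viewer.camera('scene')[:,:,::-1]);o=ctrl.get_obs();print(o['opening'],o['eef_pos'],o['torque'],o['wrist_force'])
s=cv2.imread('pics/s2.png')[150:300,90:290]
a=np.zeros((480,800,3),np.uint8); a[:,:400]=im[0:480,120:520,::-1]; a[:300,400:]=cv2.resize(s,(400,300),interpolation=2); cv2.imwrite('pics/c2.png',a)
```

```text
0.0003455500020124423 [ 0.5128 -0.2933  0.1075] [0.0038 0.0289 0.0385] [ 0.3665 -0.2418 -0.8674]
```

View pics/c2.png

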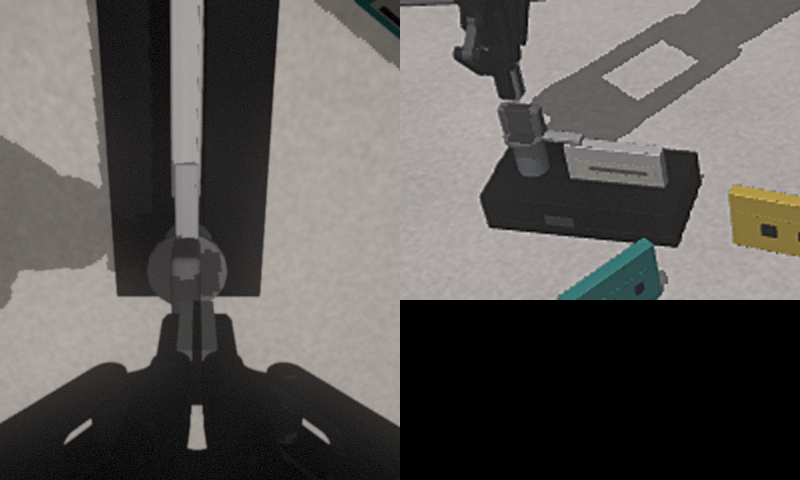

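Run:
```python
from h import *
import cv2
p,R,o=pose(); S=viewer.get_calibration('scene'); W=viewer.get_calibration('wrist'); T=viewer.get_calibration('top')
print('tcp scene',proj(S,p),'in crop',(proj(S,p)-[90,150])*2,'wrist',proj(W,p),'top',proj(T,p)); 
for X in ([.509,-.29,.125],[.509,-.29,.111]): print('knob',(proj(S,np.array(X))-[90,150])*2,proj(W,np.array(X))-[120,0])
a=viewer.camera('top')[240:340,390:540,::-1]; s=viewer.camera('scene')[150:250,90:190,::-1]; w=viewer.camera('wrist')[220:400,240:400,::-1]
out=np.zeros((600,800,3),np.uint8); out[:300,:450]=cv2.resize(a,(450,300),interpolation=2); out[:300,460:760]=cv2.resize(s,(300,300),interpolation=2); out[300:600,:266]=cv2.resize(w,(266,300),interpolation=2)
cv2.imwrite('pics/c3.png',out)
```

```text
tcp scene [149.3513 211.3251] in crop [118.7027 122.6502] wrist [316.3069 287.9592] top [492.8992 295.5353]
knob [119.44   106.3324] [187.3971 299.1842]
knob [122.2923 117.52  ] [187.8611 285.8511]
```

View pics/c3.png

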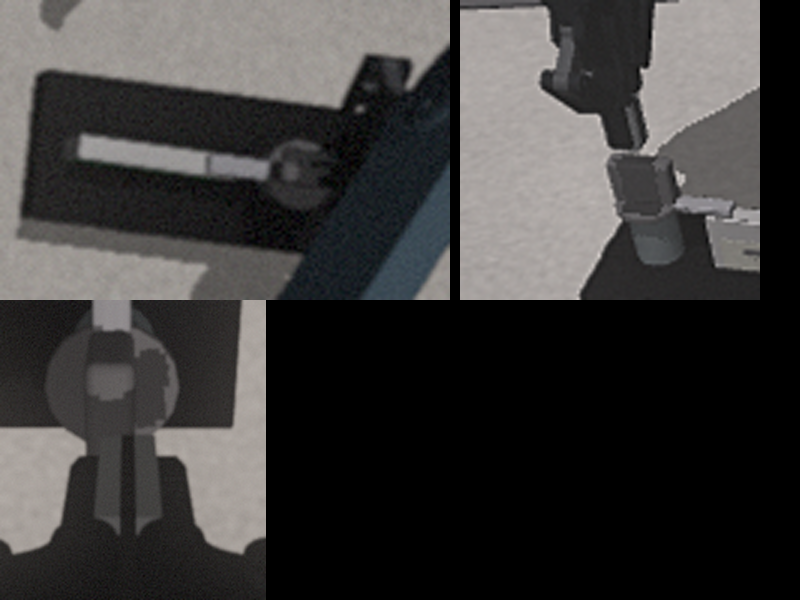

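```bash
python3 -m handwheel '[{"travel":[0,0,0],"dr":[0,0,0.2]},{"travel":[0,0,0],"dr":[0,0,0.2]}]'
python3 - <<'E'
from h import *
import cv2
p,R,o=pose();print(p,o['torque'],o['wrist_force'],o['opening'])
s=viewer.camera('scene')[150:250,90:190,::-1]; w=viewer.camera('wrist')[180:420,200:440,::-1]
out=np.zeros((500,800,3),np.uint8); out[:300,:300]=cv2.resize(s,(300,300),interpolation=2); out[:480,310:790]=cv2.resize(w,(480,480),interpolation=2)
cv2.imwrite('pics/c4.png',out)
E
```

```text
time_s: 4.07
eef_pos: [0.5126, -0.2932, 0.1071]
eef_rot: [0.003, 0.814, 0.581, 0.001]
wrist_force: [-0.1, 0.1, 0.1]
opening: 0.001
[ 0.5126 -0.2932  0.1071] [-0.0618 -0.014  -0.0335] [-0.12    0.0728  0.092 ] 0.0011425937612355318
```

View pics/c4.png

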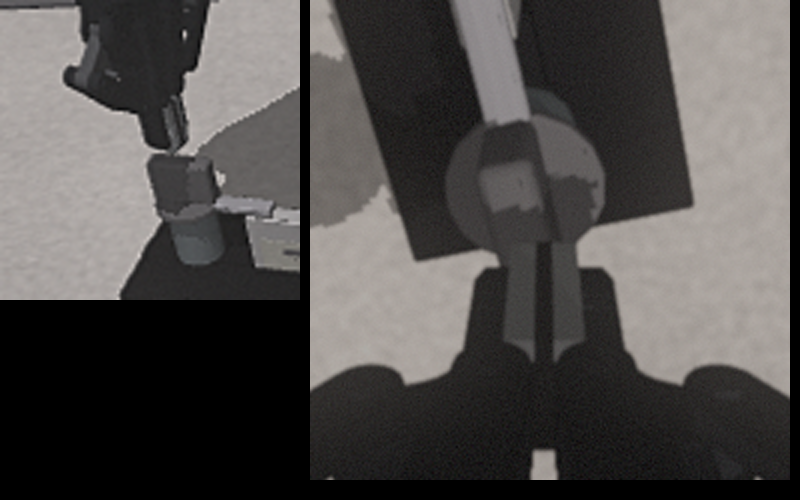

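The fingers turned while the knob stayed put. The real fingertips are about 34 mm behind the reported TCP: from the wrist picture the pads span −35 to −70 mm along tool z, and the scene picture agrees. I'll open, realign and go about 35 mm lower.

```bash
python3 -m handwheel '[{"travel":[0,0,0],"dr":[0,0,-0.2]},{"travel":[0,0,0],"dr":[0,0,-0.2]},{"travel":[0,0,0],"dr":[0,0,0]},{"travel":[0,0,0],"dr":[0,0,0]},{"travel":[0,0,0],"dr":[0,0,0]},{"travel":[0,0,0],"dr":[0,0,0]}]' 1
python3 - <<'E'
from h import *
go([.509,-.290,.068],-6.6); print(pose()[2]['opening'])
E
```

```text
time_s: 4.67
eef_pos: [0.5124, -0.293, 0.1067]
eef_rot: [0.002, 0.742, 0.671, 0.001]
wrist_force: [-0.2, 0.5, -0.8]
opening: 0.845
t 4.67 pos [ 0.5124 -0.293   0.1067] turn units [0.0088 0.0037 0.028 ] shift units now-axes [ 0.0181 -0.0258  0.2581] shift after turn [ 0.0173 -0.0249  0.2583]
0.8449221241644742
```

```bash
python3 -m handwheel '[{"travel":[0.018,-0.026,0],"dr":[0.009,0.004,0.028]},{"travel":[0,0,0.09],"dr":[0,0,0]},{"travel":[0,0,0.09],"dr":[0,0,0]},{"travel":[0,0,0.06],"dr":[0,0,0]}]'
python3 - <<'E'
from h import *
go([.509,-.290,.068],-6.6)
E
```

```text
time_s: 5.0
eef_pos: [0.51, -0.2909, 0.0721]
eef_rot: [0.002, 0.748, 0.663, 0.0]
wrist_force: [0.1, 0.1, -0.4]
opening: 1.004
t 5.0 pos [ 0.51   -0.2909  0.0721] turn units [ 0.0069  0.005  -0.0106] shift units now-axes [ 0.005  -0.0071  0.0273] shift after turn [ 0.005  -0.007   0.0274]
```

```bash
python3 -m handwheel '[{"travel":[0.005,-0.007,0.027],"dr":[0.007,0.005,-0.01]},{"travel":[0,0,0],"dr":[0,0,0]},{"travel":[0,0,0],"dr":[0,0,0]},{"travel":[0,0,0],"dr":[0,0,0]},{"travel":[0,0,0],"dr":[0,0,0]},{"travel":[0,0,0],"dr":[0,0,0]},{"travel":[0,0,0],"dr":[0,0,0]},{"travel":[0,0,0],"dr":[0,0,0]}]' -1
python3 - <<'E'
from h import *
go([.509,-.290,.068],-6.6); o=pose()[2];print(o['torque'])
E
```

```text
time_s: 5.67
eef_pos: [0.5077, -0.2884, 0.0649]
eef_rot: [-0.003, 0.747, 0.665, 0.0]
wrist_force: [-0.1, -0.1, -2.9]
opening: 0.154
t 5.67 pos [ 0.5077 -0.2884  0.0649] turn units [-0.0071 -0.0067 -0.0036] shift units now-axes [-0.0095  0.0096 -0.021 ] shift after turn [-0.0096  0.0097 -0.0209]
[-0.0721 -0.2743 -0.1436]
```

Gripped (opening 0.154 ≈ 13–14 mm). Turning clockwise.

```bash
python3 -m handwheel '[{"travel":[0,0,0],"dr":[0,0,0.2]},{"travel":[0,0,0],"dr":[0,0,0.2]},{"travel":[0,0,0],"dr":[0,0,0.2]},{"travel":[0,0,0],"dr":[0,0,0.2]},{"travel":[0,0,0],"dr":[0,0,0.2]}]'
python3 - <<'E'
from h import *
go([.509,-.290,.068],-6.6); o=pose()[2];print(o['torque'])
E
```

```text
time_s: 6.08
eef_pos: [0.5095, -0.289, 0.0649]
eef_rot: [-0.001, 0.898, 0.44, 0.001]
wrist_force: [1.0, -1.8, -3.8]
opening: 0.149
t 6.08 pos [ 0.5095 -0.289   0.0649] turn units [ 0.0005 -0.0044 -1.0404] shift units now-axes [-0.0071  0.0013 -0.0209] shift after turn [-0.0068 -0.0026 -0.0209]
[-0.029  -0.5862  0.0416]
```

```bash
python3 -m handwheel '[{"travel":[0,0,0],"dr":[0,0,0.2]},{"travel":[0,0,0],"dr":[0,0,0.2]},{"travel":[0,0,0],"dr":[0,0,0.2]},{"travel":[0,0,0],"dr":[0,0,0.2]},{"travel":[0,0,0],"dr":[0,0,0.2]},{"travel":[0,0,0],"dr":[0,0,0.2]},{"travel":[0,0,0],"dr":[0,0,0.05]}]'
python3 - <<'E'
from h import *
go([.509,-.290,.068],-6.6); o=pose()[2];print(o['torque'])
E
```

```text
time_s: 6.67
eef_pos: [0.5109, -0.291, 0.065]
eef_rot: [0.001, 0.994, 0.109, 0.003]
wrist_force: [-0.2, 0.6, -0.8]
opening: 0.149
t 6.67 pos [ 0.5109 -0.291   0.065 ] turn units [ 0.0096 -0.006  -2.3634] shift units now-axes [-0.0112 -0.0092 -0.0202] shift after turn [ 0.005  -0.0137 -0.0201]
[ 0.4303 -0.4229  1.3346]
```

```bash
python3 -m handwheel '[{"travel":[0,0,0],"dr":[0,0,0]},{"travel":[0,0,0],"dr":[0,0,0]},{"travel":[0,0,0],"dr":[0,0,0]},{"travel":[0,0,0],"dr":[0,0,0]},{"travel":[0,0,0],"dr":[0,0,0]},{"travel":[0,0,-0.1],"dr":[0,0,0]},{"travel":[0,0,-0.2],"dr":[0,0,0]},{"travel":[0,0,-0.2],"dr":[0,0,0]},{"travel":[0,0,-0.2],"dr":[0,0,0]},{"travel":[0,0,-0.15],"dr":[0,0,0]}]' 1
python3 -m handwheel '[{"travel":[0,0,0],"dr":[0,0,-0.215]},{"travel":[0,0,0],"dr":[0,0,-0.215]},{"travel":[0,0,0],"dr":[0,0,-0.215]},{"travel":[0,0,0],"dr":[0,0,-0.215]},{"travel":[0,0,0],"dr":[0,0,-0.215]},{"travel":[0,0,0],"dr":[0,0,-0.215]},{"travel":[0,0,0],"dr":[0,0,-0.215]},{"travel":[0,0,0],"dr":[0,0,-0.215]},{"travel":[0,0,0],"dr":[0,0,-0.215]},{"travel":[0,0,0],"dr":[0,0,-0.215]},{"travel":[0,0,0],"dr":[0,0,-0.215]},{"travel":[0,0,0],"dr":[0,0,0]}]' 1
python3 - <<'E'
from h import *
import cv2,pickle
go([.519,-.203,.15],-6.6); print(pose()[2]['opening'])
c=viewer.get_calibration('wrist'); im=viewer.camera('wrist')
pickle.dump(c,open('w3.pkl','wb')); cv2.imwrite('pics/w3.png',im[:,:,::-1])
E
```

```text
time_s: 7.5
eef_pos: [0.5066, -0.288, 0.1911]
eef_rot: [-0.004, 0.994, 0.111, -0.002]
wrist_force: [0.3, -0.3, 0.8]
opening: 0.999
time_s: 8.5
eef_pos: [0.5112, -0.2912, 0.2035]
eef_rot: [0.005, 0.722, 0.692, 0.002]
wrist_force: [0.6, 0.1, -0.0]
opening: 0.995
t 8.5 pos [ 0.5112 -0.2912  0.2035] turn units [0.02   0.0077 0.1378] shift units now-axes [0.5911 0.0231 0.3546] shift after turn [ 0.59   -0.0158  0.357 ]
0.9945983658755145
```

View pics/w3.png

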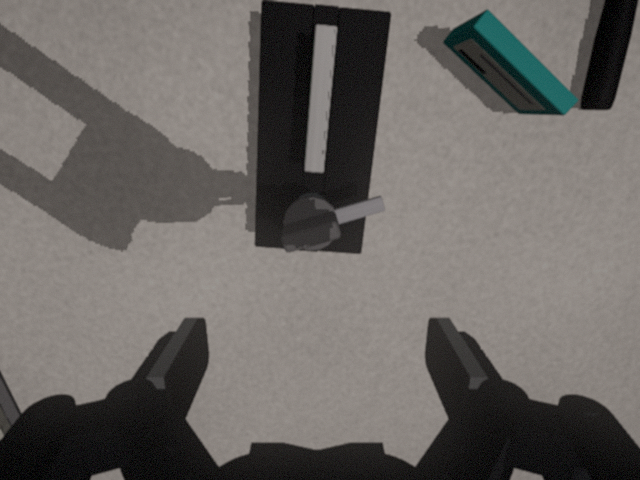

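The latch is open: the tongue lies at (335,217)–(384,205), clear of the drive. The drive's top edge runs from (326,26) to (315.5,172).

Run:
```python
from h import *
import pickle
c=pickle.load(open('w3.pkl','rb'))
e=plane(c,(326,26),.085); m=plane(c,(315.5,172.5),.085)
print(e,m,(e+m)/2,np.linalg.norm(e-m),'yaw',np.degrees(np.arctan2(-(e-m)[0],(e-m)[1])))
go([*((e+m)/2)[:2],.12],-6.6)
```

```text
[ 0.5251 -0.1537  0.085 ] [ 0.5136 -0.2521  0.085 ] [ 0.5193 -0.2029  0.085 ] 0.09909955679132103 yaw -6.645613499196909
t 8.55 pos [ 0.5112 -0.2912  0.2036] turn units [0.0201 0.0077 0.1269] shift units now-axes [0.5932 0.0194 0.5548] shift after turn [ 0.5912 -0.0141  0.5572]
```

```bash
python3 -m handwheel '[{"travel":[0,0,0],"dr":[0.02,0.008,0.127]},{"travel":[0.2,-0.005,0.05],"dr":[0,0,0]},{"travel":[0.2,-0.005,0.15],"dr":[0,0,0]},{"travel":[0.2,-0.005,0.15],"dr":[0,0,0]},{"travel":[0,0,0.15],"dr":[0,0,0]},{"travel":[0,0,0.1],"dr":[0,0,0]},{"travel":[0,0,0],"dr":[0,0,0]}]'
python3 - <<'E'
from h import *
go([.5193,-.2029,.020],-6.65)
E
```

```text
time_s: 9.13
eef_pos: [0.5223, -0.2002, 0.1132]
eef_rot: [0.003, 0.758, 0.652, 0.001]
wrist_force: [-0.9, 0.3, -0.1]
opening: 0.999
t 9.13 pos [ 0.5223 -0.2002  0.1132] turn units [ 0.0116  0.0067 -0.0632] shift units now-axes [-0.0187 -0.0208  0.621 ] shift after turn [-0.0203 -0.0177  0.621 ]
```

```bash
python3 -m handwheel '[{"travel":[-0.019,-0.021,0.1],"dr":[0.012,0.007,-0.063]},{"travel":[0,0,0.15],"dr":[0,0,0]},{"travel":[0,0,0.15],"dr":[0,0,0]},{"travel":[0,0,0.1],"dr":[0,0,0]}]'
python3 - <<'E'
from h import *
go([.5193,-.2029,.020],-6.65)
E
```

```text
time_s: 9.47
eef_pos: [0.5233, -0.2056, 0.0425]
eef_rot: [0.005, 0.75, 0.661, 0.001]
wrist_force: [-0.9, 1.3, 0.6]
opening: 1.003
t 9.47 pos [ 0.5233 -0.2056  0.0425] turn units [ 0.0174  0.009  -0.0183] shift units now-axes [ 0.0154 -0.0304  0.1497] shift after turn [ 0.015  -0.0289  0.1501]
```

```bash
python3 -m handwheel '[{"travel":[0.015,-0.03,0.08],"dr":[0.017,0.009,-0.018]},{"travel":[0,0,0.06],"dr":[0,0,0]}]'
python3 - <<'E'
from h import *
go([.5193,-.2029,.020],-6.65)
E
```

```text
time_s: 9.63
eef_pos: [0.5191, -0.2035, 0.0207]
eef_rot: [-0.0, 0.748, 0.663, -0.0]
wrist_force: [-0.7, 0.1, -0.4]
opening: 0.999
t 9.63 pos [ 0.5191 -0.2035  0.0207] turn units [-0.001  -0.0007 -0.0083] shift units now-axes [0.0043 0.0006 0.0047] shift after turn [0.0043 0.0006 0.0047]
```

```bash
python3 -m handwheel '[{"travel":[0,0,0],"dr":[0,0,-0.008]},{"travel":[0,0,0],"dr":[0,0,0]},{"travel":[0,0,0],"dr":[0,0,0]},{"travel":[0,0,0],"dr":[0,0,0]},{"travel":[0,0,0],"dr":[0,0,0]},{"travel":[0,0,0],"dr":[0,0,0]},{"travel":[0,0,0],"dr":[0,0,0]},{"travel":[0,0,0],"dr":[0,0,0]}]' -1
python3 - <<'E'
from h import *
go([.5193,-.2029,.020],-6.65); o=pose()[2];print(o['torque'])
E
```

```text
time_s: 10.3
eef_pos: [0.5202, -0.2049, 0.0234]
eef_rot: [0.001, 0.748, 0.664, 0.0]
wrist_force: [0.4, 0.3, -2.7]
opening: 0.166
t 10.3 pos [ 0.5202 -0.2049  0.0234] turn units [ 0.0025  0.002  -0.0064] shift units now-axes [ 0.0129 -0.0075  0.0228] shift after turn [ 0.0129 -0.0075  0.0228]
[-0.0056  0.0326 -0.0039]
```

```bash
python3 -m handwheel '[{"travel":[0,0,-0.05],"dr":[0,0,0]},{"travel":[0,0,-0.06],"dr":[0,0,0]},{"travel":[0,0,-0.08],"dr":[0,0,0]},{"travel":[0,0,-0.08],"dr":[0,0,0]},{"travel":[0,0,-0.1],"dr":[0,0,0]},{"travel":[0,0,-0.1],"dr":[0,0,0]},{"travel":[0,0,-0.15],"dr":[0,0,0]},{"travel":[0,0,-0.15],"dr":[0,0,0]},{"travel":[0,0,-0.15],"dr":[0,0,0]}]' -1
python3 - <<'E'
from h import *
go([.593,.19,.18],-6.65); o=pose()[2];print(o['torque'])
import cv2
s=viewer.camera('scene')[150:300,90:290,::-1]; t=viewer.camera('top')[70:170,180:280,::-1]; s2=viewer.camera('scene')[250:420,360:480,::-1]
out=np.zeros((600,800,3),np.uint8); out[:300,:400]=cv2.resize(s,(400,300),interpolation=2)
out[:400,400:800]=cv2.resize(t,(400,400),interpolation=2); cv2.imwrite('pics/c5.png',out[:400])
E
```

```text
time_s: 11.05
eef_pos: [0.5171, -0.2025, 0.1692]
eef_rot: [-0.003, 0.748, 0.664, -0.001]
wrist_force: [0.4, 0.3, -3.0]
opening: 0.163
t 11.05 pos [ 0.5171 -0.2025  0.1692] turn units [-0.0094 -0.0049 -0.0062] shift units now-axes [ 2.6582  0.1905 -0.0662] shift after turn [ 2.6574  0.1995 -0.0721]
[-0.0301 -0.0151  0.0152]
```

View pics/c5.png

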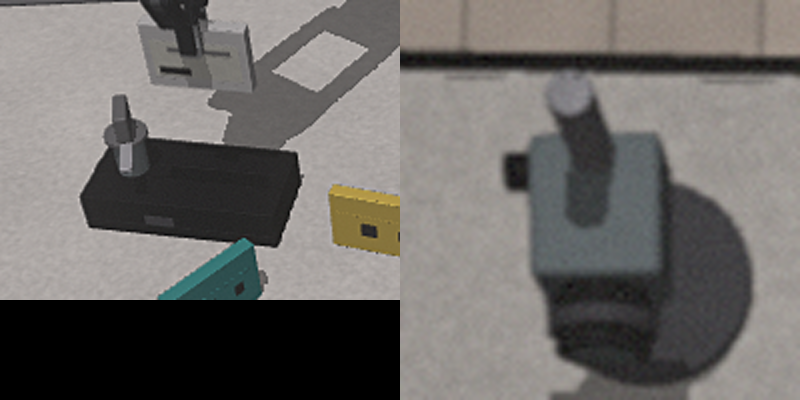

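Drive is out (label visible), latch still open at (128,150). Next I'll take one close look at the inspection camera from above on the way.

```bash
python3 -m handwheel '[{"travel":[0.1,0,-0.05],"dr":[0,0,0]},{"travel":[0.18,0.01,-0.06],"dr":[0,0,0]},{"travel":[0.2,0.015,-0.06],"dr":[0,0,0]},{"travel":[0.2,0.015,-0.06],"dr":[0,0,0]},{"travel":[0.2,0.015,-0.06],"dr":[0,0,0]},{"travel":[0.2,0.015,-0.06],"dr":[0,0,0]},{"travel":[0.2,0.015,-0.06],"dr":[0,0,0]},{"travel":[0.2,0.015,-0.06],"dr":[0,0,0]},{"travel":[0.2,0.015,-0.06],"dr":[0,0,0]},{"travel":[0.2,0.015,-0.06],"dr":[0,0,0]},{"travel":[0.2,0.015,-0.06],"dr":[0,0,0]},{"travel":[0.2,0.015,-0.06],"dr":[0,0,0]},{"travel":[0.2,0.015,-0.06],"dr":[0,0,0]},{"travel":[0.2,0.015,-0.02],"dr":[0,0,0]},{"travel":[0.15,0.015,0],"dr":[0,0,0]},{"travel":[0.1,0.0,0],"dr":[0,0,0]},{"travel":[0,0,0],"dr":[0,0,0]},{"travel":[0,0,0],"dr":[0,0,0]}]'
python3 - <<'E'
from h import *
import cv2,pickle
go([.60,.25,.28],-6.65)
c=viewer.get_calibration('wrist'); im=viewer.camera('wrist')
pickle.dump(c,open('w4.pkl','wb')); cv2.imwrite('pics/w4.png',im[:,:,::-1]); print(proj(c,np.array([.75,.19,.183])))
T=viewer.camera('top'); cv2.imwrite('pics/t4.png',T[:,:,::-1])
cv2.imwrite('pics/s4.png',viewer.camera('scene')[:,:,::-1])
E
```

```text
time_s: 12.7
eef_pos: [0.588, 0.2637, 0.275]
eef_rot: [-0.017, 0.748, 0.664, -0.012]
wrist_force: [0.7, -0.3, -2.0]
opening: 0.165
t 12.7 pos [0.588  0.2637 0.275 ] turn units [-0.0779 -0.0079 -0.0048] shift units now-axes [-0.0811  0.0886 -0.0376] shift after turn [-0.0815  0.0898 -0.0336]
[544.5218 303.8466]
```

View pics/w4.png

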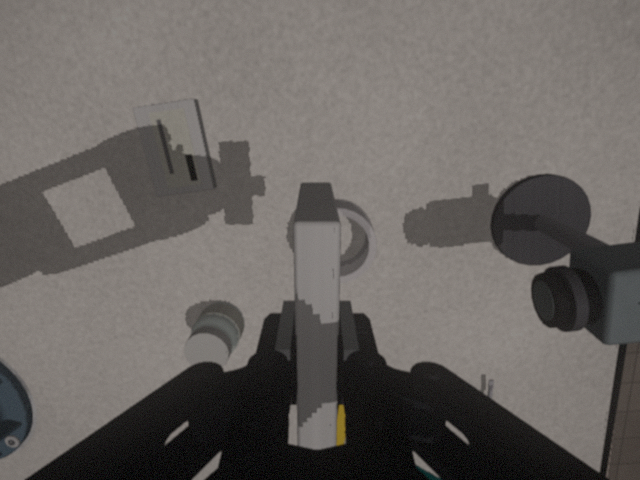

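Wrist view: lens front glass centre ≈ (545,298), foot ellipse centre ≈ (541,219), held drive's far top edge at row 222 and far bottom edge at row 183, centred on column 317. One enlarged crop for precise lens pixels.

Run:
```python
import cv2, numpy as np
w=cv2.imread('pics/w4.png')[160:360,480:640]; s=cv2.imread('pics/s4.png')[250:350,380:470]; t=cv2.imread('pics/t4.png')[80:170,190:280]
g=lambda i:np.clip(i.astype(float)*1.8,0,255).astype(np.uint8)
o=np.zeros((600,800,3),np.uint8)
o[:600,:480]=cv2.resize(g(w),(480,600),interpolation=2)
o[:300,490:760]=cv2.resize(g(s),(270,300),interpolation=2)
o[310:580,490:760]=cv2.resize(g(t),(270,270),interpolation=2)
cv2.imwrite('pics/c6.png',o)
```

```text
(no output)
```

View pics/c6.png

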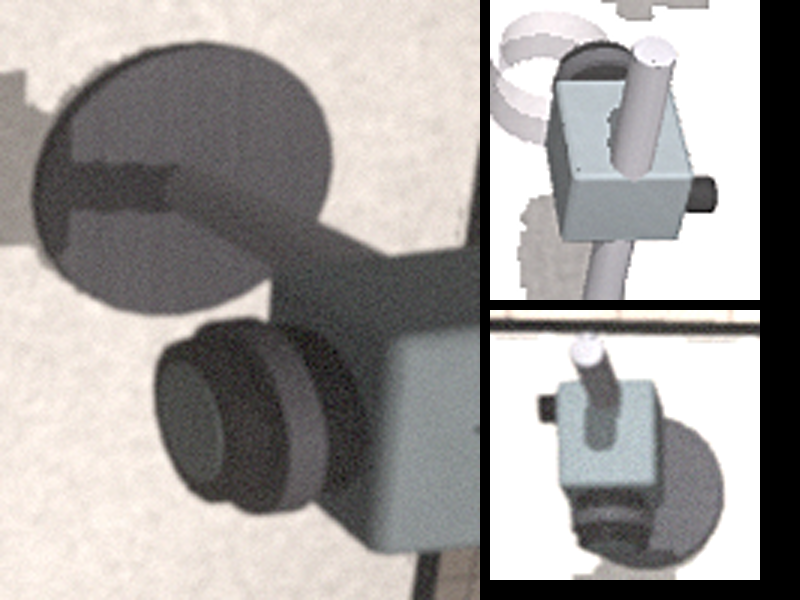

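```bash
cat > fit.py <<'E'
from h import *
import pickle
from scipy.optimize import least_squares
W=pickle.load(open('w4.pkl','rb'));T=viewer.get_calibration('top');S=viewer.get_calibration('scene')
# (cal, local point (x,y,z rel lens; absz flagged), pixel); 'L' = rear depth
O=[(W,(0,0,0),(543.7,298.3)),(W,(.03,.029,.025),(613.3,271.7)),(W,(.03,-.029,.025),(606.7,342.7)),
(T,(.03,-.029,.025),(246,138.7)),(T,(.03,.029,.025),(214,139.3)),(T,('L',-.029,.025),(245,104)),(T,('L',.029,.025),(213.3,104.3)),
(S,(.03,-.029,.025),(402.3,277.7)),(S,('L',-.029,.025),(406,309.3)),(S,('L',.029,.025),(447.3,309.3)),
(T,(.085,0,'c'),(222.7,94)),(S,(.085,0,'c'),(434.3,267.3)),(W,(.085,0,'f'),(540.7,219.3))]
def res(v,full=False):
    x,y,z,a,L=v; out=[]
    for c,l,p in O:
        lx=L if l[0]=='L' else l[0]
        X=np.array([x+np.cos(a)*lx-np.sin(a)*l[1],y+np.sin(a)*lx+np.cos(a)*l[1],{'c':.282,'f':.011}.get(l[2],0) or z+l[2] if not isinstance(l[2],str) else {'c':.282,'f':.011}[l[2]]])
        out.append(proj(c,X)-p)
    return np.array(out) if full else np.ravel(out)
r=least_squares(res,[.75,.19,.185,0,.09],loss='soft_l1')
print('lens',r.x[:3],'yaw',np.degrees(r.x[3]),'L',r.x[4]); print(res(r.x,True))
E
python3 - <<'E'
exec(open('fit.py').read())
c=W; p,R,o=pose()
# held drive: far end top/bottom edge mid, assume tool y=0 plane: intersect ray with tool plane y~0
for px in [(317.5,222),(316.5,183)]:
    C,d=ray(c,px); C=R.inv().apply(C-p); d=R.inv().apply(d)
    for xx in (.05,.052): print(px,'tool x',xx,C+d*(xx-C[0])/d[0])
E
```

```text
lens [0.7501 0.1941 0.1814] yaw 0.9702999520239665 L 0.09066515115568594
[[ 0.2654 -0.313 ]
 [-0.9723 -0.0142]
 [-2.9676  3.3007]
 [-1.1962 -1.027 ]
 [-2.6338 -1.5391]
 [ 0.0364 -0.0994]
 [-1.4799 -0.3437]
 [-1.2811 -0.1   ]
 [ 0.0928 -0.3417]
 [ 0.424  -0.2055]
 [-0.849  -2.7052]
 [ 0.143   0.3049]
 [ 2.7798  3.7798]]
(317.5, 222) tool x 0.05 [ 0.05   -0.0003 -0.048 ]
(317.5, 222) tool x 0.052 [ 0.052  -0.0003 -0.0549]
(316.5, 183) tool x 0.05 [ 0.05   -0.0007  0.0263]
(316.5, 183) tool x 0.052 [ 0.052  -0.0007  0.0152]
```

```bash
python3 -m handwheel '[{"travel":[0,0,0],"dr":[-0.078,-0.008,-0.13]},{"travel":[0,0,0],"dr":[0,0,-0.12]},{"travel":[0,0,0],"dr":[0,0,0]}]'
python3 - <<'E'
from h import *
go([.5931,.1884,.155],1.0)
E
```

```text
time_s: 13.1
eef_pos: [0.5887, 0.2583, 0.2749]
eef_rot: [0.001, 0.703, 0.711, 0.0]
wrist_force: [1.1, -0.0, -2.0]
opening: 0.166
t 13.1 pos [0.5887 0.2583 0.2749] turn units [ 0.003   0.0007 -0.0135] shift units now-axes [-0.4658  0.0233  0.7994] shift after turn [-0.4663  0.0212  0.7992]
```

```bash
python3 -m handwheel '[{"travel":[-0.08,0.004,0.1],"dr":[0.003,0,-0.013]},{"travel":[-0.1,0.004,0.15],"dr":[0,0,0]},{"travel":[-0.1,0.004,0.15],"dr":[0,0,0]},{"travel":[-0.1,0.004,0.15],"dr":[0,0,0]},{"travel":[-0.06,0.004,0.12],"dr":[0,0,0]},{"travel":[-0.02,0,0.07],"dr":[0,0,0]},{"travel":[0,0,0],"dr":[0,0,0]},{"travel":[0,0,0],"dr":[0,0,0]}]'
python3 - <<'E'
from h import *
go([.5931,.1884,.155],1.0)
E
```

```text
time_s: 13.77
eef_pos: [0.5945, 0.1801, 0.1636]
eef_rot: [0.001, 0.709, 0.705, 0.002]
wrist_force: [1.0, 1.2, -1.9]
opening: 0.164
t 13.77 pos [0.5945 0.1801 0.1636] turn units [ 0.0096 -0.0017 -0.0448] shift units now-axes [ 0.0551 -0.0096  0.0571] shift after turn [ 0.0554 -0.0081  0.0571]
```

```bash
python3 -m handwheel '[{"travel":[0.055,-0.009,0.057],"dr":[0.009,-0.001,-0.045]},{"travel":[0,0,0],"dr":[0,0,0]}]'
python3 - <<'E'
from h import *
go([.5931,.1884,.155],1.0)
E
```

```text
time_s: 13.93
eef_pos: [0.5943, 0.1893, 0.1565]
eef_rot: [0.0, 0.701, 0.713, 0.001]
wrist_force: [-0.9, 0.1, -3.7]
opening: 0.163
t 13.93 pos [0.5943 0.1893 0.1565] turn units [ 0.005  -0.0023  0.0005] shift units now-axes [-0.0057 -0.0079  0.01  ] shift after turn [-0.0057 -0.0078  0.0101]
```

```bash
python3 -m handwheel '[{"travel":[-0.006,-0.008,0.01],"dr":[0.005,-0.002,0]}]'
python3 - <<'E'
from h import *
import cv2
go([.5931,.1884,.155],1.0)
S=viewer.camera('scene')[:,:,::-1];T=viewer.camera('top')[:,:,::-1];p,R,o=pose()
cs=viewer.get_calibration('scene')
ctr=p+R.apply([.003,-.0005,-.0266])
print('label ctr',ctr+R.apply([0,.0075,0]))
for sx in(1,-1):
  for sz in(1,-1):
    q=proj(cs,ctr+R.apply([.05*sx,.0075,.035*sz])); print('x%+d z%+d'%(sx,sz),q,'crop',(q-[340,140])*4)
a=cv2.resize(S[140:270,340:460],(480,520),interpolation=2); b=cv2.resize(S[180:290,120:240],(300,275),interpolation=2); d=cv2.resize(T[80:280,170:290],(180,300),interpolation=2)
out=np.zeros((600,800,3),np.uint8); out[:520,:480]=a; out[:275,490:790]=b; out[290:590,490:670]=d
cv2.imwrite('pics/c7.png',out)
E
```

```text
time_s: 14.02
eef_pos: [0.594, 0.1894, 0.1564]
eef_rot: [0.001, 0.7, 0.714, 0.001]
wrist_force: [1.0, 0.9, -1.8]
opening: 0.164
t 14.02 pos [0.594  0.1894 0.1564] turn units [ 0.0048 -0.0009  0.003 ] shift units now-axes [-0.0067 -0.0063  0.009 ] shift after turn [-0.0067 -0.0063  0.009 ]
label ctr [0.6001 0.1923 0.1821]
x+1 z+1 [430.1114 228.5871] crop [360.4455 354.3485]
x+1 z-1 [436.05   197.5428] crop [384.2    230.1712]
x-1 z+1 [374.4841 228.4732] crop [137.9362 353.8929]
x-1 z-1 [377.6099 197.4126] crop [150.4395 229.6502]
```

View pics/c7.png

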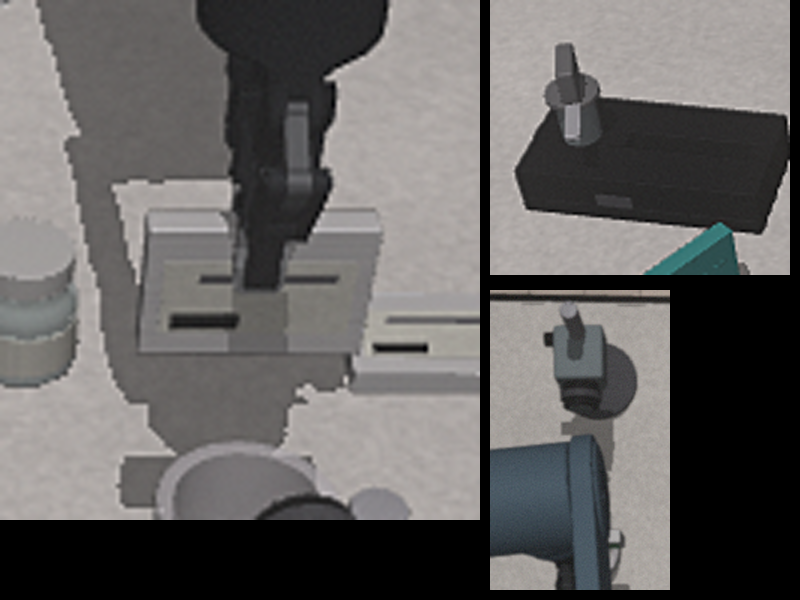

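The label corners match the prediction to about 1 px, and the latch is open. Handing in.

Run:
```python
from h import *
viewer.camera('top'); viewer.camera('top'); viewer.camera('top')
p,R,o=pose(); print(p,np.abs(o['dq']).max(),o['opening'],o['time_s'])
print(ctrl.hand_in())
```

```text
[0.5933 0.1887 0.1555] 0.005463032157873068 0.16399260469279386 14.2667
the job is handed in; nothing more can be done
None
```

I turned the latch past its detent to the open stop, drew the drive straight up, and handed in while holding it still in front of the inspection camera. The clock read 14.3 s. No verdict came back, so success isn't confirmed.

**Failed first grasp:** my first grip on the knob closed on nothing, because the real fingertips sit about 34 mm behind the reported TCP. I measured that offset from the images and used it for every later grasp. I did not see or feel the knob being touched by the miss.

**Last checks:**
- **Position:** I put the lens at (0.750, 0.194, 0.181) m. The last full check put the label's middle at about (0.600, 0.192, 0.182) m, which is 15 cm in front and within about 2 mm of centre. The final reading is about 1 mm from the arm pose I aimed for.
- **Hold:** the drive was upright, within a fraction of a degree. The grip was steady (opening 0.164) and the arm nearly still (0.005 rad/s at most).
- **Picture check:** the label's corners in the scene image matched the predicted ones to within a pixel or two.
- **Latch:** still open in the last picture.

**Less certain:** the camera's heading was fitted at about 1°, good to perhaps 1–2°, and some fit points disagreed by 3–4 px. The last pictures show nothing else moved, but I did not measure each bystander's position.

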